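# Roll an island leg into the vee cradle and clamp it for drilling

### The job

Get the thick round pine leg ready for drilling: roll it (do not lift it) off the loading board into the vee cradle, let it settle on both flanks, and slide it along the vee until its end lightly butts against the end stop. Then push the clamp's sliding head down until its rubber foot nips the leg with about 12 N, enough to hold but never over 22 N, as soft pine dents, and let go; do not ram the leg against the stop or shove it with more than 25 N either. Leave the other tools where they lie.

Things in the scene. Friction and masses are not known exactly. Their poses are not given: they have to be found in the camera images.
- leg: turned pine table leg: plain thick cylinder, 90 mm diameter, 200 mm long, square ends, a few fine grooves, 0.4 to 0.7 kg, too thick to grip; it lies a little skew on the loading board, its centre 91 mm above the bench. Origin: centre of the cylinder; y: its axis (x and z turn as it rolls)
- jig: wooden vee cradle fixed on the bench, base board 12 mm thick, in its frame x -220 to 115 mm, y -130 to 140 mm. Origin: underside of the base below the vee's bottom line; x: across the vee, from the loading board to the clamp's bar; y: along the vee, towards the end stop; z up. All other places are given in this frame
- loading_board (a point): middle of the top of the level plywood loading board: x = -117, y = 0, z = 46 mm. The board reaches from x = -200 to -34 mm and y = -120 to 120 mm; its far edge (x = -34) is the near lip of the vee. Once its centre is past the lip the leg rolls into the vee by itself
- vee_seat (a point): where the axis of a seated leg runs: x = 0, y = 0, z = 75.6 mm (the leg's top is then at z = 120.6 mm). The vee has two 45 degree flanks, its bottom line at z = 12 mm, from y = -85 to 110 mm; the rear flank rises to z = 67 mm at x = 55 mm. A seated leg slides along the vee under a push of 3 to 7 N
- end_stop: upright wooden block 80 mm wide, 18 mm thick, 98 mm tall, fixed across the end of the vee. Origin: bottom edge of the face that the leg butts against, at x = 0, y = 110 mm, z = 12 mm. Butted, the leg's centre is 100 mm before that face (y = 10 mm)
- clamp_head: sliding head of the bar clamp: steel arm 30 mm wide, 24 mm thick, from the bar out over the vee's middle, nose at x = -16 mm. Origin: on the arm's flat top, straight above the foot (x = y = 0), z = 202 to 216 mm at the start. Slides straight down, at most to z = 141 mm; a push of about 6 N on the top moves it and it stays where it is left
- clamp_foot_top (a point): point on the screw under the arm, 40 mm below the arm's top. The round rubber foot, 32 mm across, has its underside 0 to 14 mm below this point (the screw was left anywhere; it does not move in use): where it meets the leg must be felt. The rubber gives 1 mm per 6 N. Push on the arm = 6 N + the foot's force on the leg, up to 14 N of which stays after letting go
- bar_top (a point): top of the clamp's upright steel bar, which the head slides on: x = 90, y = 0, z = 257 mm; bar 8 x 22 mm
- spare_leg: another such leg, standing upright on the bench: leave alone. Origin: centre of its underside
- putty_knife: putty knife lying on the bench: leave alone
- brush: paint brush lying on the bench: leave alone
- tape_roll: roll of masking tape, 104 mm across, 36 mm high, lying flat: leave alone
- filler_tin: tin of filler, 80 mm across, 85 mm high: leave alone
- sanding_block: sanding block 100 x 66 x 34 mm: leave alone
- pencil: pencil lying beside the cradle: leave alone
- sander: random orbit sander, 142 mm high, standing on its pad: leave alone

How it is judged:
On the way, in this order (a step that is already met when the one before it is completed fails the run):
1. the leg has rolled into the vee and lies still on both flanks, the clamp not yet on it (x of leg in the frame of jig between -0.003 and 0.003 m and z of leg in the frame of jig below 0.0785 m and angle between the y axis of leg and the y axis of jig, either way round below 0.035 rad and linear speed of leg below 0.02 m/s and contact force between clamp_head and leg below 0.5 N), for 0.2 s.
2. the leg's end is against the end stop, the clamp not yet on it (x of leg in the frame of jig between -0.003 and 0.003 m and z of leg in the frame of jig below 0.0785 m and angle between the y axis of leg and the y axis of jig, either way round below 0.035 rad and y of leg in the frame of jig above 0.008 m and contact force between clamp_head and leg below 0.5 N), for 0.2 s.
3. the clamp's foot nips the seated leg (x of leg in the frame of jig between -0.003 and 0.003 m and z of leg in the frame of jig below 0.0785 m and angle between the y axis of leg and the y axis of jig, either way round below 0.035 rad and y of leg in the frame of jig above 0.008 m and contact force between clamp_head and leg above 6 N), for 0.2 s.
At the end, for the whole second after the job is handed in: The leg rests in the vee on both flanks (centre within 3 mm of the vee's middle plane and less than 3 mm above its seat, axis within 2 degrees of the vee), its end within 2 mm of the end stop, still, and the clamp's foot holds it with more than 4 N with the robot gone (x of leg in the frame of jig between -0.003 and 0.003 m and z of leg in the frame of jig below 0.0785 m and angle between the y axis of leg and the y axis of jig, either way round below 0.035 rad and y of leg in the frame of jig above 0.008 m and contact force between clamp_head and leg above 4 N and linear speed of leg below 0.01 m/s); the robot touches nothing.
It fails at once if the leg is lifted (more than 20 mm above its height on the loading board) (height (world z) of leg above 0.111 m).
It fails at once if the clamp's foot presses the leg with more than 22 N (contact force between clamp_head and leg above 22 N).
It fails at once if the leg is rammed against the end stop with more than 25 N (contact force between end_stop and leg above 25 N).
It fails at once if the robot pushes the leg with more than 25 N (contact force between any of the fingers, the arm and leg above 25 N).
It fails at once if a bystander is moved more than 20 mm (distance of any of spare_leg, putty_knife, brush, tape_roll, filler_tin, sanding_block, pencil, sander from where it was at the start of the episode above 0.02 m).
It also fails if it takes over 70 s, if anything falls off the work surface, if the arm or the gripper's body presses on something with over 40 N, if the wrist force passes 120 N, or if a joint passes its speed limit or range.

### The arm

A 6-joint arm with a two-finger parallel gripper is mounted at the origin on the work surface. World frame = base frame: x ahead of the robot, y to its left, z up, the work surface at z = 0. Lengths are in m, angles in rad, forces in N, time in s.
With the tool pointing down it reaches from about 0.35 to 0.85 m from the base axis. Payload 8.1 kg.
Tool frame: the origin (TCP) lies midway between the tips of the shut fingers; the grasp point (between the pads) lies 19 mm behind it; x points along the fingers, z is the direction in which the jaws open and shut, and the axes are right-handed (so a half turn about x gives the same grasp; the last joint's range is limited). The gripper opens to 93 mm and grips with 3 to 60 N. Pads are 15 mm wide; open, the fingers measure 128 mm over their backs; the gripper's body (75 mm by 188 mm) begins 65 mm behind the grasp point.
Start: joints at [-1.4, 0.13, 1.488, -0, 1.523, -0.085], TCP at [0.152, -0.58, 0.219] pointing down, gripper open.
Joint ranges: [-2.96, 2.96], [-0.89, 2.26], [0.02, 2.5], [-1.34, 4.48], [0, 2.73], [-2.66, 2.66]. Speed limits (rad/s): [2.39, 2.39, 2.79, 3.14, 3.14, 3.14].

### API

Orientations are given as a 3x3 rotation matrix whose columns are the frame's x, y, z axes.
In Python, from station import manip, grab_frame, camera_model, order gives the robot as it stands.
- The arm moves only by the tool move_arm, never from a script. Its argument "moves" is a list of rows, each a list of 7 numbers: the turn, a rotation vector about the tool's x, y, z in degrees, then the shift along the tool's x, y, z in cm, then the finger opening in cm, from 0 to 9.3. In form: [[ax, ay, az, x, y, z, jaw], ...]. A call has 1 to 10 rows; each row is the pose to reach, as a shift and turn from the pose measured when the call began, along the tool's axes at that moment; what a row does not reach only later rows make up. A row lasts 1/10 s, in which the tool goes at most 50 mm and 8.59 degrees, less where a joint would pass 70% of its speed; a pose out of reach is approached as far as the arm can. A call with a gripper value outside its range is refused whole. The fingers move at their own pace and stop on an object; the grip force is fixed at half the most. Time passes only in rows, so rows that repeat a pose let the fingers close. It gives the time, the measured TCP pose, the force and the opening at its end, in the units of the state.
- manip.sense(): the state, without advancing time (a new reading comes with each control period).
- grab_frame(name): name is "scene" or "top" or "wrist"; returns the picture (384x512x3 uint8, red, green, blue); there is no depth.
- camera_model(name): a dict with "mtx" (3x3 intrinsics, pixels), "rvec" (rotation vector, rad) and "tvec" (3), from world to camera coordinates, as OpenCV has them; the wrist camera has in their place "mount" (4x4, takes a point from camera to tool coordinates, whose origin is the TCP and whose axes are the tool frame's). Camera axes: x right, y down, z forward; pixel columns grow to the right and rows downward; lengths in m; the calibration is good to about 2 mm. A picture is of the moment at which its call begins: read the wrist's pose just before it. camera_model takes no time and is no camera call.
- order.sign_off(): hands the job in, once; it reports no verdict.
The state is a dict: "clock": time; "joint_positions": joint angles; "qd": joint speeds; "tau": joint torques, N m; "eef_pos": TCP position; "orientation": TCP orientation; "ft_force": force on the tool from outside, world axes, zero at the start; "torque": the same for the moment, N m; "grip_width": finger opening in m.
Only numpy, scipy, OpenCV 4.12 (cv2) and the standard library are available. Lean on these libraries where they do the work, as an engineer would, in place of code of your own. Each camera call takes 0.05 s, during which the arm holds its last target.

## Working session

There is one attempt and no reset: what is moved stays moved. The work goes in short steps, Python scripts to look and compute and a tool call to move; the robot and the scene stay as the last step left them, time stands still between calls to the robot, and variables do not carry over. Pictures are saved under pics/ and viewed, and the job is handed in when it is done.

Besides the shell and the picture viewer there is one more tool, called after "Request:" as name(argument=value, ...) on one line, values as JSON. move_arm: Moves the arm, as the interface text tells. Its arguments: {"type":"object","properties":{"moves":{"type":"array"}},"required":["moves"]}

```bash
ls; mkdir -p pics; python3 - <<'E'
from station import manip, grab_frame, camera_model, order
import cv2
for n in ["scene","top","wrist"]:
    im=grab_frame(n); cv2.imwrite(f"pics/{n}0.png",cv2.resize(im[:,:,::-1],None,fx=1.5,fy=1.5,interpolation=cv2.INTER_CUBIC))
    print(n,camera_model(n))
print(manip.sense())
E
```

```text
pics
scene {'mtx': array([[353.2047305 ,   0.        , 255.20110366],
       [  0.        , 353.2047305 , 189.73976927],
       [  0.        ,   0.        ,   1.        ]]), 'rvec': array([ 1.66617831,  1.54591023, -0.81737179]), 'tvec': array([-0.13292406, -0.13028763,  1.77541564])}
top {'mtx': array([[427.94731727,   0.        , 259.91980438],
       [  0.        , 427.94731727, 192.65455797],
       [  0.        ,   0.        ,   1.        ]]), 'rvec': array([ 2.12563086, -2.12875245,  0.1859443 ]), 'tvec': array([0.07202412, 0.54447614, 1.38165311])}
wrist {'mtx': array([[335.69773929,   0.        , 261.0594131 ],
       [  0.        , 335.69773929, 189.80338683],
       [  0.        ,   0.        ,   1.        ]]), 'mount': array([[ 3.54615409e-04, -2.38171382e-01,  9.71223078e-01,
        -1.66080968e-01],
       [-1.07285380e-03, -9.71222671e-01, -2.38170890e-01,
         6.69416955e-02],
       [ 9.99999362e-01, -9.57521303e-04, -5.99933597e-04,
        -1.32554965e-03],
       [ 0.00000000e+00,  0.00000000e+00,  0.00000000e+00,
         1.00000000e+00]])}
{'clock': 0.15, 'joint_positions': array([-1.40040976e+00,  1.30999536e-01,  1.48903136e+00,  1.67150955e-05,
        1.52299762e+00, -8.54142088e-02]), 'qd': array([ 1.72739319e-05, -2.89390018e-03, -1.98845173e-03, -1.64512395e-03,
       -6.76004041e-04,  1.53204874e-03]), 'tau': array([ 4.89471768e-04, -5.60476828e+01, -4.92334700e+01,  7.68641266e-02,
        3.06502101e-02, -7.47862691e-05]), 'eef_pos': array([ 0.15175677, -0.58003651,  0.21782012]), 'orientation': array([[-2.27014779e-04,  9.67461214e-01,  2.53019265e-01],
       [ 1.41789763e-03,  2.53019329e-01, -9.67460185e-01],
       [-9.99998969e-01,  1.39127656e-04, -1.42920009e-03]]), 'ft_force': array([-0.81185333,  0.72290901,  0.3885212 ]), 'torque': array([-0.04483192,  0.07984881, -0.0358782 ]), 'grip_width': 0.09361569510012335}
```

View pics/scene0.png

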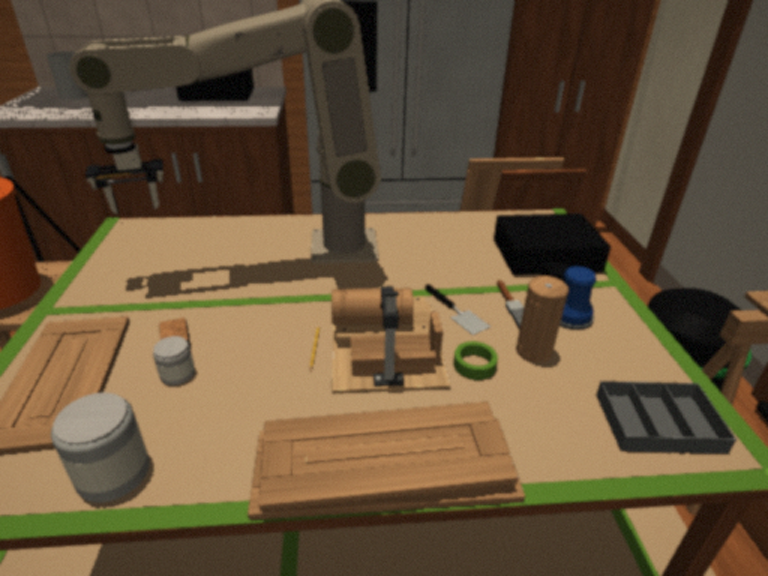

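View pics/top0.png

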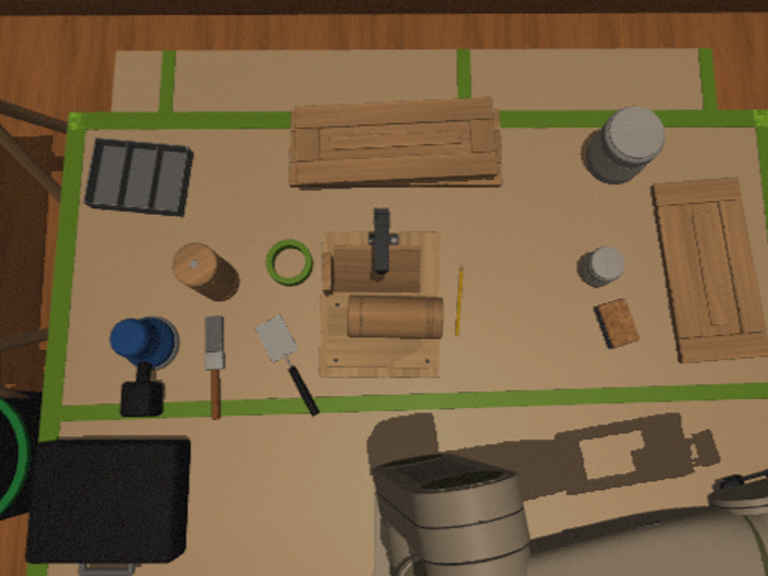

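View pics/wrist0.png

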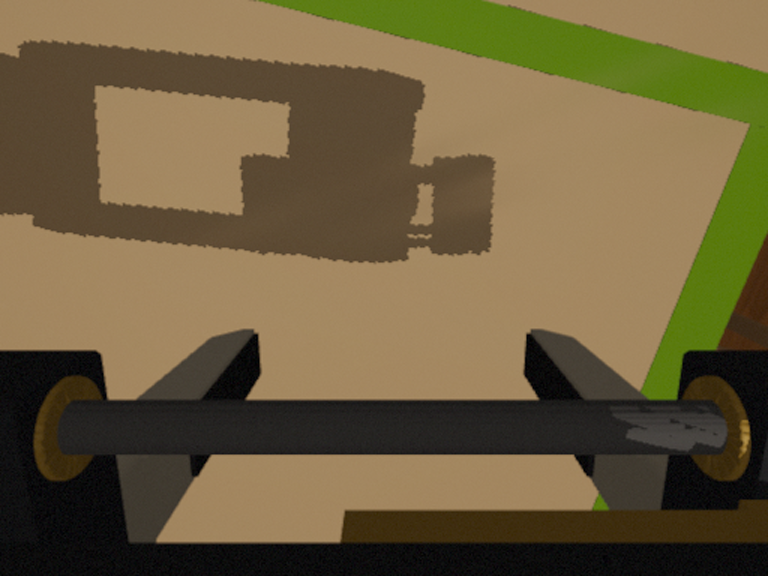

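```bash
python3 - <<'E'
from station import grab_frame
import cv2
im=grab_frame("top")[:,:,::-1]; cv2.imwrite("pics/top1r.png",im)
c=im[125:265,195:335]; cv2.imwrite("pics/top1c.png",cv2.resize(c,None,fx=4.2,fy=4.2,interpolation=cv2.INTER_CUBIC))
im=cv2.imread("pics/scene0.png")
im=grab_frame("scene")[:,:,::-1];c=im[180:270,200:350]; cv2.imwrite("pics/sc1c.png",cv2.resize(c,None,fx=5,fy=5,interpolation=cv2.INTER_CUBIC))
E
```

```text
(no output)
```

View pics/top1c.png

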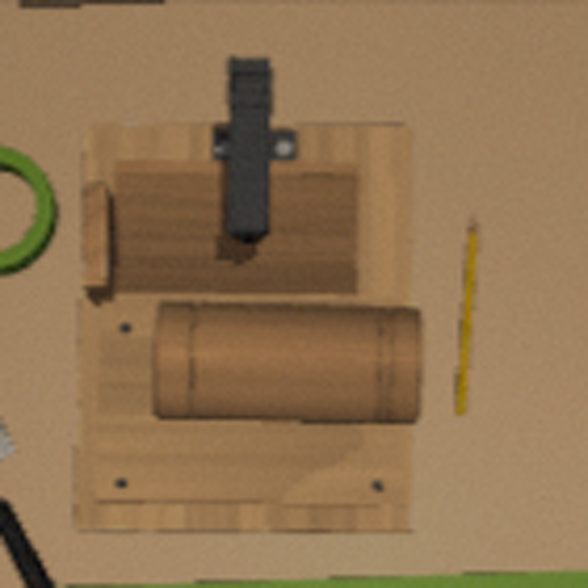

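View pics/sc1c.png

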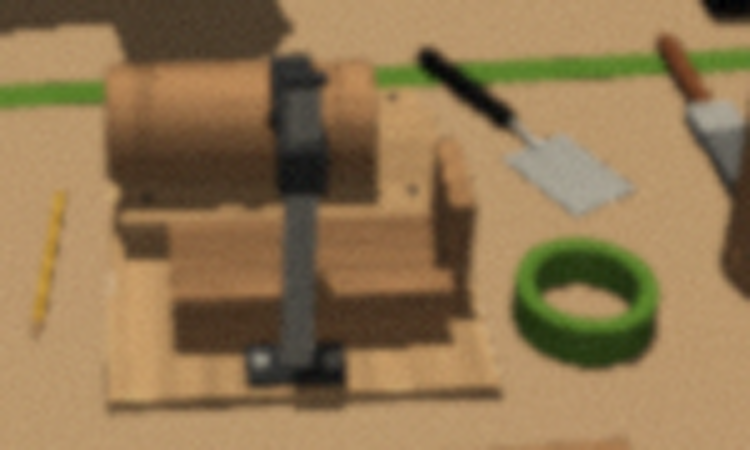

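```bash
cat > h.py <<'E'
import numpy as np,cv2
from station import camera_model
from scipy.optimize import least_squares
T=camera_model("top");S=camera_model("scene")
def pr(c,P): return cv2.projectPoints(np.float64(P),c["rvec"],c["tvec"],c["mtx"],None)[0][:,0]
def j2w(q,P):
    P=np.float64(P);c,s=np.cos(q[2]),np.sin(q[2])
    return P@np.array([[c,s,0],[-s,c,0],[0,0,1]])+[q[0],q[1],0]
def tc(p,o=(195,125),f=4.2): return (np.float64(p)+.5)/f-.5+o
E
python3 - <<'E'
from h import *
J=[[.115,.14,.012],[.115,-.13,.012],[-.22,-.13,.012],[-.22,.14,.012]]
px=tc([(90,123),(412,123),(410,531),(76,530)])
Js=[[.115,-.13,.012],[.115,.14,.012]]
ps=tc([(108,403),(498,393)],(200,180),5)
f=lambda q:np.r_[(pr(T,j2w(q,J))-px).ravel(),(pr(S,j2w(q,Js))-ps).ravel()]
r=least_squares(f,[.6,0,0]);q=r.x;print(q,r.fun.round(1))
r2=least_squares(lambda q:f(q)[:8],[.6,0,0]);print(r2.x,r2.fun.round(1))
# other checks
for nm,P in [("bar",[.09,0,.257]),("nose",[-.016,0,.209]),("stoptop",[0,.11,.110])]:
    print(nm,((pr(T,j2w(q,[P]))-[195,125]+.5)*4.2-.5).round(),((pr(S,j2w(q,[P]))-[200,180]+.5)*5-.5).round())
# leg silhouette
def leg(g):
    th=np.linspace(0,2*np.pi,60);P=[]
    for s in(-.1,.1):P.append(np.c_[.045*np.cos(th),0*th+s,.045*np.sin(th)])
    P=np.vstack(P);return j2w(g,P)+[0,0,.091]
def sil(g,c):
    h=cv2.convexHull(pr(c,leg(g)).astype(np.float32)[:,None]);return h
pt=tc([(165,302),(290,304),(410,308),(421,330),(420,400),(400,421),(280,419),(165,416),(154,400),(155,330)])
pz=tc([(130,62),(200,60),(108,100),(110,165),(378,120),(378,180)],(200,180),5)
def res(g): return [cv2.pointPolygonTest(sil(g,T),tuple(map(float,p)),True) for p in pt]+[cv2.pointPolygonTest(sil(g,S),tuple(map(float,p)),True) for p in pz]
r=least_squares(res,[q[0]-.08,q[1],0.0],diff_step=1e-3,x_scale=[.01,.01,.01]);print(r.x,np.round(r.fun,1))
c,s=np.cos(q[2]),np.sin(q[2]);d=r.x[:2]-q[:2];print("leg in jig",c*d[0]+s*d[1],-s*d[0]+c*d[1],r.x[2]-q[2])
E
```

```text
[ 0.57410351  0.08849027 -0.01205098] [-0.8 -0.6 -0.1  0.2  0.7 -0.  -0.4 -0.7 -0.9 -0.3  0.2 -1.3]
[ 0.57314575  0.08793875 -0.0122804 ] [-0.7 -0.3  0.1  0.4  0.8  0.3 -0.3 -0.4]
bar [[250.  63.]] [[301.  75.]]
nose [[249. 227.]] [[287.  47.]]
stoptop [[108. 232.]] [[440. 172.]]
[ 0.47796244  0.06259662 -0.02325532] [ 0.4  0.3  0.6 -0.2 -0.2  0.5  0.3  0.4  0.8  0.8 -0.3 -0.4  0.8  0.9
  0.1 -1. ]
leg in jig -0.09582205240751812 -0.027050331722131137 -0.011204339538566071
```

```bash
cat >> h.py <<'E'
from scipy.spatial.transform import Rotation as R
Q=np.array([.5741,.0885,-.01205])
def jig(p): # world->jig
    c,s=np.cos(Q[2]),np.sin(Q[2]);d=np.array(p)-[Q[0],Q[1],0];return np.array([c*d[0]+s*d[1],-s*d[0]+c*d[1],d[2]])
def target(yaw_rel): # tool down; tool z at yaw_rel (deg) in jig
    a=np.radians(yaw_rel)+Q[2];z=np.array([np.cos(a),np.sin(a),0]);x=np.array([0,0,-1.]);return np.c_[x,np.cross(z,x),z]
def go(P,yaw,world=False):
    from station import manip
    s=manip.sense();p=np.array(s["eef_pos"]);O=np.array(s["orientation"])
    w=np.array(P) if world else j2w(Q,[P])[0]
    rv=np.degrees(R.from_matrix(O.T@target(yaw)).as_rotvec());t=O.T@(w-p)*100
    print("t",round(s["clock"],2),"jig",jig(p).round(4),"F",np.round(s["ft_force"],2),"q",np.round(s["joint_positions"],2));print("row",rv.round(2),t.round(2))
E
python3 - <<'E'
from h import *
go([.45,-.25,.25],5,True)
go([-.18,-.027,.2],90)
E
```

```text
t 0.25 jig [-0.4142 -0.6738  0.2181] F [ 0.04  1.03 -0.07] q [-1.4   0.13  1.49  0.    1.52 -0.09]
row [-7.965e+01 -4.000e-02 -4.000e-02] [ -3.16  37.21 -24.41]
t 0.25 jig [-0.4142 -0.6738  0.2181] F [ 0.04  1.03 -0.07] q [-1.4   0.13  1.49  0.    1.52 -0.09]
row [-1.6465e+02 -0.0000e+00 -7.0000e-02] [  1.86  39.7  -56.17]
```

Request:
move_arm(moves=[[-80, 0, 0, -3.2, 37.2, -24.4, 9.3], [-80, 0, 0, -3.2, 37.2, -24.4, 9.3], [-80, 0, 0, -3.2, 37.2, -24.4, 9.3], [-80, 0, 0, -3.2, 37.2, -24.4, 9.3], [-80, 0, 0, -3.2, 37.2, -24.4, 9.3], [-80, 0, 0, -3.2, 37.2, -24.4, 9.3], [-80, 0, 0, -3.2, 37.2, -24.4, 9.3], [-80, 0, 0, -3.2, 37.2, -24.4, 9.3], [-80, 0, 0, -3.2, 37.2, -24.4, 9.3], [-80, 0, 0, -3.2, 37.2, -24.4, 9.3]])

```text
clock: 1.25
eef_pos: [0.4531, -0.2457, 0.2509]
orientation: [[0.002, -0.093, 0.996], [0.002, 0.996, 0.093], [-1.0, 0.002, 0.002]]
ft_force: [1.0, -0.5, -0.1]
grip_width: 0.093
```

```bash
python3 -c "
from h import *
go([-.17,-.027,.2],90)"
```

```text
t 1.25 jig [-0.1169 -0.3356  0.2509] F [ 1.03 -0.53 -0.08] q [-0.6  -0.11  1.67  0.    1.58 -0.69]
row [-83.99   0.16  -0.  ] [ 5.14 31.24 -2.06]
```

Request:
move_arm(moves=[[-84, 0, 0, 5.1, 31.2, -2.1, 9.3], [-84, 0, 0, 5.1, 31.2, -2.1, 9.3], [-84, 0, 0, 5.1, 31.2, -2.1, 9.3], [-84, 0, 0, 5.1, 31.2, -2.1, 9.3], [-84, 0, 0, 5.1, 31.2, -2.1, 9.3], [-84, 0, 0, 5.1, 31.2, -2.1, 9.3], [-84, 0, 0, 5.1, 31.2, -2.1, 9.3], [-84, 0, 0, 5.1, 31.2, -2.1, 9.3], [-84, 0, 0, 5.1, 31.2, -2.1, 9.3], [-84, 0, 0, 5.1, 31.2, -2.1, 9.3]])

```text
clock: 2.25
eef_pos: [0.4033, 0.0635, 0.2004]
orientation: [[0.002, -1.0, 0.005], [0.002, 0.005, 1.0], [-1.0, -0.002, 0.002]]
ft_force: [-0.6, -0.3, 0.2]
grip_width: 0.0931
```

```bash
python3 -c "
from h import *
go([-.17,-.027,.08],90)"
```

```text
t 2.25 jig [-0.1705 -0.0271  0.2004] F [-0.57 -0.28  0.18] q [ 0.03 -0.41  2.01  0.    1.54 -1.54]
row [0.41 0.1  0.1 ] [12.04 -0.03 -0.02]
```

Request:
move_arm(moves=[[0.4, 0, 0, 3, 0, 0, 9.3], [0.4, 0, 0, 6, 0, 0, 9.3], [0.4, 0, 0, 9, 0, 0, 9.3], [0.4, 0, 0, 11, 0, 0, 9.3], [0.4, 0, 0, 12, 0, 0, 9.3], [0.4, 0, 0, 12, 0, 0, 9.3]])

```text
clock: 2.85
eef_pos: [0.4024, 0.0637, 0.0792]
orientation: [[-0.001, -1.0, 0.012], [0.002, 0.012, 1.0], [-1.0, 0.001, 0.002]]
ft_force: [0.2, 0.0, -0.5]
grip_width: 0.093
```

```bash
python3 - <<'E'
from h import *
go([-.17,-.027,.08],90)
from station import *
im=grab_frame("top")[:,:,::-1]
c=im[125:265,195:335]; cv2.imwrite("pics/top2c.png",cv2.resize(c,None,fx=4.2,fy=4.2,interpolation=cv2.INTER_CUBIC))
im=grab_frame("scene")[:,:,::-1];c=im[150:270,200:350]; cv2.imwrite("pics/sc2c.png",cv2.resize(c,None,fx=4,fy=4,interpolation=cv2.INTER_CUBIC))
E
```

```text
t 2.85 jig [-0.1714 -0.0269  0.0792] F [ 0.25  0.03 -0.45] q [ 0.03 -0.3   2.16  0.    1.29 -1.53]
row [ 0.01  0.1  -0.05] [-0.08 -0.14 -0.01]
```

View pics/sc2c.png

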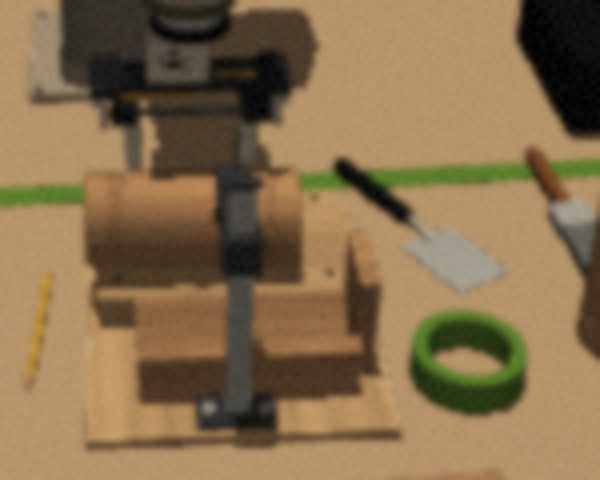

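View pics/top2c.png

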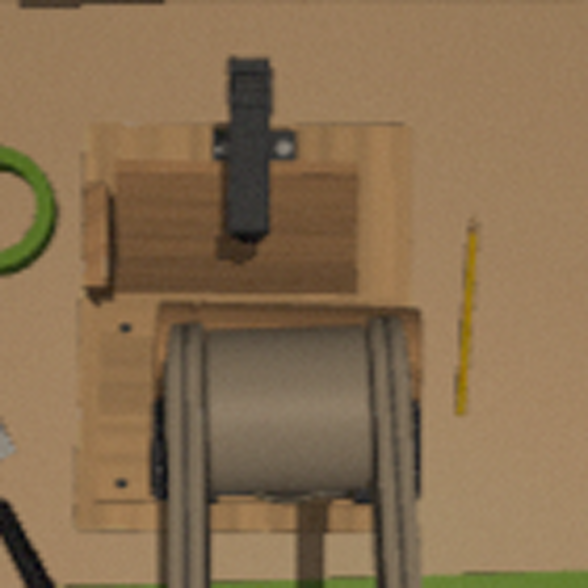

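Request:
move_arm(moves=[[0, 0, 0, 0, -1.0, 0, 9.3], [0, 0, 0, 0, -1.8, 0, 9.3], [0, 0, 0, 0, -2.1, 0, 9.3], [0, 0, 0, 0, -2.4, 0, 9.3], [0, 0, 0, 0, -2.7, 0, 9.3], [0, 0, 0, 0, -3.0, 0, 9.3], [0, 0, 0, 0, -3.3, 0, 9.3], [0, 0, 0, 0, -3.6, 0, 9.3], [0, 0, 0, 0, -3.9, 0, 9.3], [0, 0, 0, 0, -4.2, 0, 9.3]])

```text
clock: 3.95
eef_pos: [0.4462, 0.0632, 0.0815]
orientation: [[0.003, -1.0, 0.012], [0.002, 0.012, 1.0], [-1.0, -0.003, 0.002]]
ft_force: [-5.5, -1.0, 3.6]
grip_width: 0.0935
```

```bash
python3 - <<'E'
from h import *
go([-.12,-.027,.08],90)
from station import *
im=grab_frame("scene")[:,:,::-1];c=im[150:270,200:350]; cv2.imwrite("pics/sc3c.png",cv2.resize(c,None,fx=4,fy=4,interpolation=cv2.INTER_CUBIC))
E
```

```text
t 3.95 jig [-0.1275 -0.0268  0.0815] F [-5.46 -1.    3.57] q [ 0.03 -0.17  2.04  0.    1.27 -1.53]
row [0.01 0.11 0.15] [ 0.15 -0.75 -0.02]
```

View pics/sc3c.png

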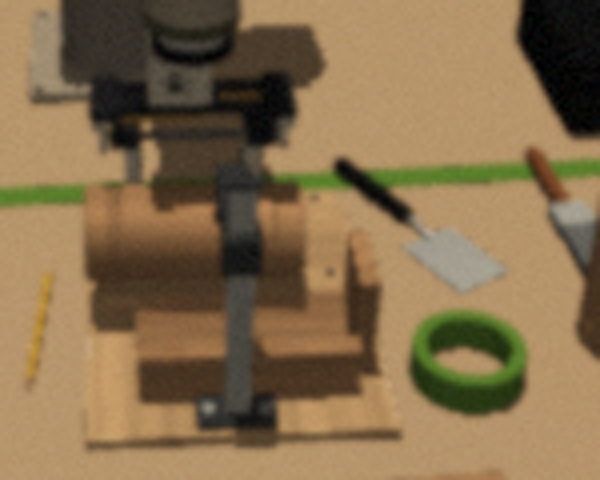

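Request:
move_arm(moves=[[0, 0, 0, 0.1, -0.3, 0, 9.3], [0, 0, 0, 0.1, -0.6, 0, 9.3], [0, 0, 0, 0.1, -0.9, 0, 9.3], [0, 0, 0, 0.1, -1.2, 0, 9.3], [0, 0, 0, 0.1, -1.5, 0, 9.3], [0, 0, 0, 0.1, -1.8, 0, 9.3], [0, 0, 0, 0.1, -2.1, 0, 9.3], [0, 0, 0, 0.1, -2.4, 0, 9.3], [0, 0, 0, 0.1, -2.7, 0, 9.3], [0, 0, 0, 0.1, -3.0, 0, 9.3]])

```text
clock: 5.0
eef_pos: [0.4768, 0.0629, 0.0806]
orientation: [[0.003, -1.0, 0.012], [0.002, 0.012, 1.0], [-1.0, -0.003, 0.002]]
ft_force: [-0.3, -0.1, 0.2]
grip_width: 0.093
```

```bash
python3 - <<'E'
from h import *
go([-.085,-.027,.08],90)
from station import *
im=grab_frame("scene")[:,:,::-1];c=im[150:270,200:350]; cv2.imwrite("pics/sc4c.png",cv2.resize(c,None,fx=4,fy=4,interpolation=cv2.INTER_CUBIC))
E
```

```text
t 5.0 jig [-0.097  -0.0268  0.0806] F [-0.27 -0.1   0.25] q [ 0.02 -0.08  1.97  0.    1.26 -1.54]
row [0.01 0.11 0.17] [ 0.07 -1.2  -0.02]
```

View pics/sc4c.png

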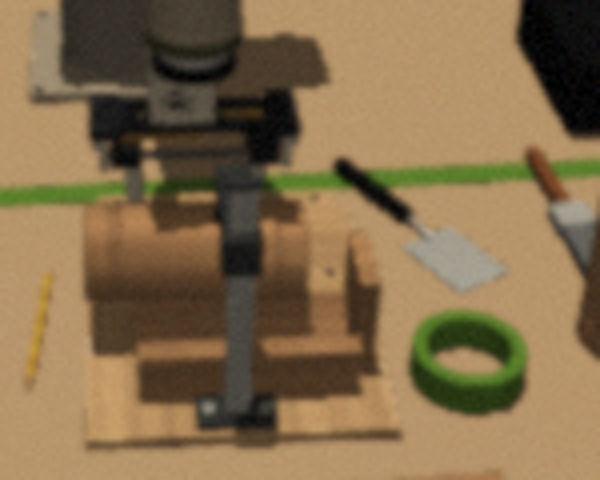

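Request:
move_arm(moves=[[0, 0, 0, 0, -0.3, 0, 9.3], [0, 0, 0, 0, -0.6, 0, 9.3], [0, 0, 0, 0, -0.9, 0, 9.3], [0, 0, 0, 0, -1.2, 0, 9.3], [0, 0, 0, 0, -1.4, 0, 9.3], [0, 0, 0, 0, -1.4, 0, 9.3], [0, 0, 0, 0, -1.4, 0, 9.3], [0, 0, 0, 0, -1.4, 0, 9.3]])

```text
clock: 5.85
eef_pos: [0.4911, 0.0627, 0.0807]
orientation: [[0.003, -1.0, 0.012], [0.002, 0.012, 1.0], [-1.0, -0.003, 0.002]]
ft_force: [-0.2, -0.3, 0.2]
grip_width: 0.093
```

```bash
python3 - <<'E'
from h import *
go([-.12,-.027,.08],90)
from station import *
im=grab_frame("scene")[:,:,::-1];c=im[150:270,200:350]; cv2.imwrite("pics/sc5c.png",cv2.resize(c,None,fx=4,fy=4,interpolation=cv2.INTER_CUBIC))
E
```

```text
t 5.85 jig [-0.0827 -0.0268  0.0807] F [-0.17 -0.34  0.16] q [ 0.02 -0.04  1.93  0.    1.26 -1.54]
row [0.   0.11 0.19] [ 0.06  3.73 -0.02]
```

View pics/sc5c.png

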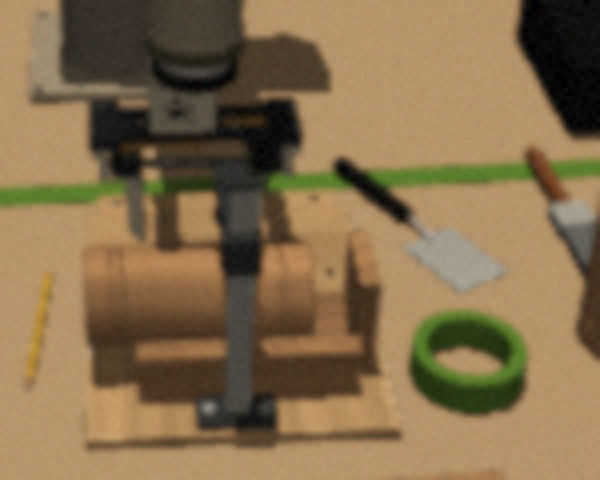

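Request:
move_arm(moves=[[0, 0, 0, 0, 2, 0, 9.3], [0, 0, 0, 0, 4, 0, 9.3], [0, 0, 0, -5, 4.5, 0, 5], [0, 0, 0, -10, 4.5, 0, 2], [0, 0, 0, -15, 4.5, 0, 0], [0, 0, 0, -18, 4.5, 0, 0], [0, 0, 0, -18, 4.5, 0, 0]])

```text
clock: 6.6
eef_pos: [0.4481, 0.063, 0.2666]
orientation: [[0.013, -1.0, 0.012], [0.002, 0.012, 1.0], [-1.0, -0.013, 0.002]]
ft_force: [0.9, -0.1, -0.8]
grip_width: 0.0574
```

```bash
python3 - <<'E'
from h import *
go([0,-.165,.26],0)
from station import *
im=grab_frame("top")[:,:,::-1]
c=im[125:265,195:335]; cv2.imwrite("pics/top6c.png",cv2.resize(c,None,fx=4.2,fy=4.2,interpolation=cv2.INTER_CUBIC))
E
```

```text
t 6.6 jig [-0.1257 -0.0271  0.2666] F [ 0.95 -0.11 -0.81] q [ 0.02 -0.31  1.81  0.    1.62 -1.53]
row [90.01  0.68  0.48] [  0.79 -12.56 -13.8 ]
```

View pics/top6c.png

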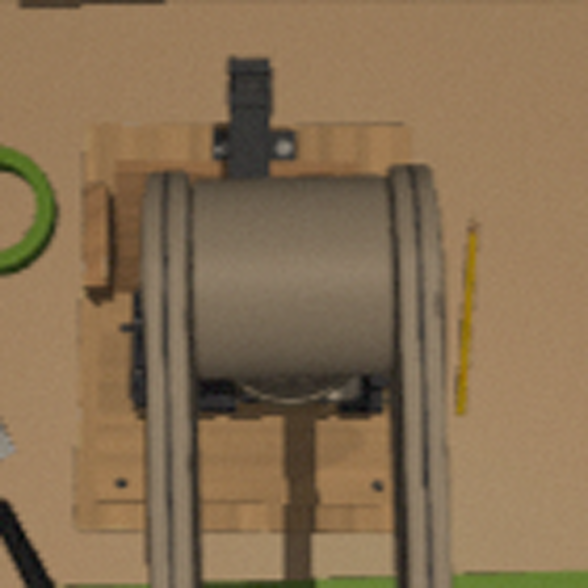

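Request:
move_arm(moves=[[8, 0, 0, 0.5, 0, -4, 0], [17, 0, 0, 0.5, -1, -8, 0], [26, 0, 0, 0.8, -4, -12, 0], [34, 0, 0, 0.8, -8, -13.8, 0], [43, 0, 0, 0.8, -12.6, -13.8, 0], [51, 0, 0, 0.8, -12.6, -13.8, 0], [60, 0, 0, 0.8, -12.6, -13.8, 0], [68, 0, 0, 0.8, -12.6, -13.8, 0], [77, 0, 0, 0.8, -12.6, -13.8, 0], [85, 0.7, 0.5, 0.8, -12.6, -13.8, 0]])

```text
clock: 7.65
eef_pos: [0.5702, -0.0764, 0.2536]
orientation: [[-0.008, -0.069, 0.998], [0.0, 0.998, 0.069], [-1.0, 0.001, -0.008]]
ft_force: [0.5, -0.4, -0.4]
grip_width: 0.0005
```

```bash
python3 - <<'E'
from h import *
go([0,-.165,.09],0)
from station import *
im=grab_frame("top")[:,:,::-1]
c=im[125:265,195:335]; cv2.imwrite("pics/top7c.png",cv2.resize(c,None,fx=4.2,fy=4.2,interpolation=cv2.INTER_CUBIC))
E
```

```text
t 7.65 jig [-0.0019 -0.1649  0.2536] F [ 0.48 -0.36 -0.37] q [-0.22  0.06  1.5  -0.    1.59 -0.29]
row [ 4.65 -0.47 -0.02] [16.36 -0.04  0.32]
```

View pics/top7c.png

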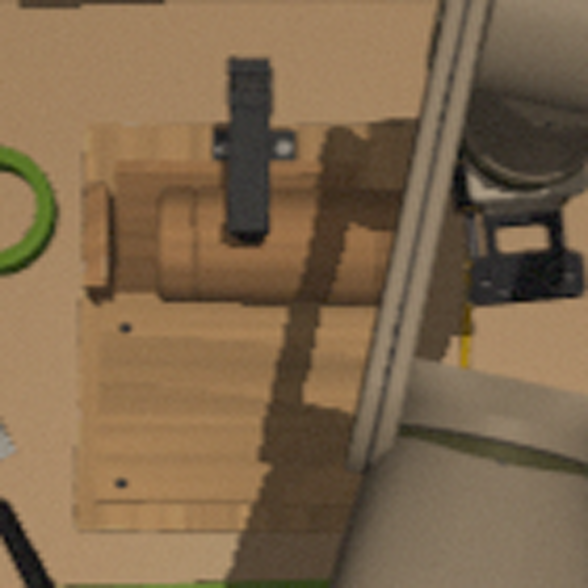

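Request:
move_arm(moves=[[4.6, -0.5, 0, 4, 0, 0.3, 0], [4.6, -0.5, 0, 8, 0, 0.3, 0], [4.6, -0.5, 0, 12, 0, 0.3, 0], [4.6, -0.5, 0, 15, 0, 0.3, 0], [4.6, -0.5, 0, 16.4, 0, 0.3, 0], [4.6, -0.5, 0, 16.4, 0, 0.3, 0]])

```text
clock: 8.3
eef_pos: [0.5692, -0.0756, 0.0862]
orientation: [[-0.006, 0.019, 1.0], [0.001, 1.0, -0.019], [-1.0, 0.001, -0.006]]
ft_force: [0.0, 0.5, 0.8]
grip_width: 0.0005
```

```bash
python3 - <<'E'
from h import *
go([0,-.145,.088],0)
E
```

```text
t 8.3 jig [-0.0029 -0.1641  0.0862] F [0.01 0.48 0.75] q [-0.22  0.17  1.69  0.    1.29 -0.2 ]
row [-0.4  -0.36 -0.08] [-0.18  1.91  0.27]
```

Request:
move_arm(moves=[[-0.4, -0.3, 0, -0.2, 0.8, 0.3, 0], [-0.4, -0.3, 0, -0.2, 1.6, 0.3, 0], [-0.4, -0.3, 0, -0.2, 2.2, 0.3, 0], [-0.4, -0.3, 0, -0.2, 2.5, 0.3, 0], [-0.4, -0.3, 0, -0.2, 2.7, 0.3, 0], [-0.4, -0.3, 0, -0.2, 2.9, 0.3, 0], [-0.4, -0.3, 0, -0.2, 3.1, 0.3, 0], [-0.4, -0.3, 0, -0.2, 3.3, 0.3, 0], [-0.4, -0.3, 0, -0.2, 3.5, 0.3, 0], [-0.4, -0.3, 0, -0.2, 3.7, 0.3, 0]])

```text
clock: 9.3
eef_pos: [0.5734, -0.0404, 0.0891]
orientation: [[0.0, 0.013, 1.0], [-0.001, 1.0, -0.013], [-1.0, -0.001, 0.0]]
ft_force: [-1.7, -7.6, 3.4]
grip_width: 0.0006
```

```bash
python3 - <<'E'
from h import *
go([0,-.11,.088],0)
E
```

```text
t 9.3 jig [ 0.0009 -0.1289  0.0891] F [-1.69 -7.57  3.42] q [-0.16  0.16  1.7  -0.    1.28 -0.15]
row [-0.04  0.    0.07] [ 0.11  1.89 -0.09]
```

Request:
move_arm(moves=[[0, 0, 0, 0, 0.2, 0, 0], [0, 0, 0, 0, 0.45, 0, 0], [0, 0, 0, 0, 0.7, 0, 0], [0, 0, 0, 0, 0.95, 0, 0], [0, 0, 0, 0, 1.2, 0, 0], [0, 0, 0, 0, 1.45, 0, 0], [0, 0, 0, 0, 1.7, 0, 0], [0, 0, 0, 0, 1.95, 0, 0], [0, 0, 0, 0, 2.15, 0, 0], [0, 0, 0, 0, 2.3, 0, 0]])

```text
clock: 10.3
eef_pos: [0.5737, -0.0172, 0.0892]
orientation: [[0.0, 0.013, 1.0], [-0.001, 1.0, -0.013], [-1.0, -0.001, 0.0]]
ft_force: [0.1, -4.7, 1.5]
grip_width: 0.0004
```

```bash
python3 - <<'E'
from h import *
go([0,-.0975,.088],0)
from station import *
im=grab_frame("scene")[:,:,::-1];c=im[150:270,200:350]; cv2.imwrite("pics/sc8c.png",cv2.resize(c,None,fx=4,fy=4,interpolation=cv2.INTER_CUBIC))
E
```

```text
t 10.3 jig [ 0.0009 -0.1057  0.0892] F [ 0.06 -4.71  1.48] q [-0.12  0.16  1.7  -0.    1.28 -0.11]
row [-0.03  0.    0.08] [ 0.12  0.82 -0.09]
```

View pics/sc8c.png

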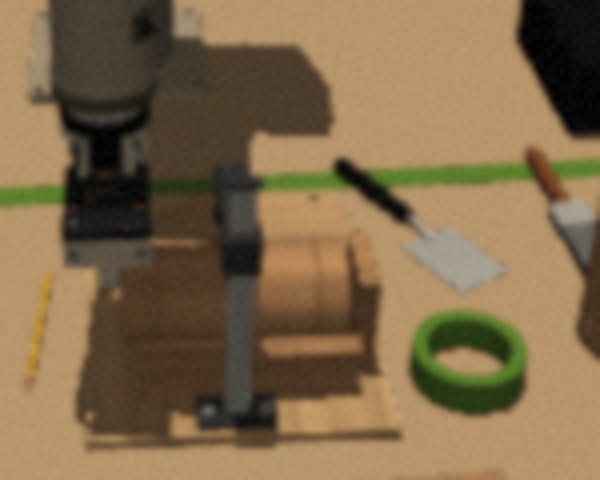

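Request:
move_arm(moves=[[0, 0, 0, 0, 0.1, 0, 0], [0, 0, 0, 0, 0.2, 0, 0], [0, 0, 0, 0, 0.3, 0, 0], [0, 0, 0, 0, 0.4, 0, 0], [0, 0, 0, 0, 0.5, 0, 0]])

```text
clock: 10.85
eef_pos: [0.5738, -0.012, 0.0892]
orientation: [[0.0, 0.013, 1.0], [-0.001, 1.0, -0.013], [-1.0, -0.001, 0.0]]
ft_force: [-1.2, -4.9, 0.9]
grip_width: 0.0005
```

Request:
move_arm(moves=[[0, 0, 0, 0, 0.05, 0, 0], [0, 0, 0, 0, 0.1, 0, 0]])

```text
clock: 11.05
eef_pos: [0.5738, -0.011, 0.0892]
orientation: [[0.0, 0.012, 1.0], [-0.002, 1.0, -0.012], [-1.0, -0.002, 0.0]]
ft_force: [-0.4, -4.7, 1.2]
grip_width: 0.0004
```

Request:
move_arm(moves=[[0, 0, 0, 0, 0.05, 0, 0], [0, 0, 0, 0, 0.1, 0, 0]])

```text
clock: 11.25
eef_pos: [0.5738, -0.01, 0.0892]
orientation: [[0.0, 0.013, 1.0], [-0.002, 1.0, -0.013], [-1.0, -0.002, 0.0]]
ft_force: [-0.9, -5.3, 1.4]
grip_width: 0.0004
```

Request:
move_arm(moves=[[0, 0, 0, 0, 0.05, 0, 0]])

```text
clock: 11.35
eef_pos: [0.5738, -0.0095, 0.0892]
orientation: [[0.0, 0.013, 1.0], [-0.002, 1.0, -0.013], [-1.0, -0.002, 0.0]]
ft_force: [-0.2, -5.0, 1.6]
grip_width: 0.0004
```

Request:
move_arm(moves=[[0, 0, 0, 0, 0.05, 0, 0]])

```text
clock: 11.45
eef_pos: [0.5738, -0.0094, 0.0892]
orientation: [[0.0, 0.013, 1.0], [-0.002, 1.0, -0.013], [-1.0, -0.002, 0.0]]
ft_force: [-0.8, -8.2, 0.3]
grip_width: 0.0003
```

Request:
move_arm(moves=[[0, 0, 0, 0, 0.03, 0, 0]])

```text
clock: 11.55
eef_pos: [0.5738, -0.0095, 0.0892]
orientation: [[0.0, 0.013, 1.0], [-0.003, 1.0, -0.013], [-1.0, -0.003, 0.0]]
ft_force: [-0.5, -5.4, 0.3]
grip_width: 0.0
```

```bash
python3 - <<'E'
from h import *
go([0,-.16,.088],0)
E
```

```text
t 11.55 jig [ 0.0009 -0.098   0.0892] F [-0.55 -5.38  0.34] q [-0.1   0.16  1.7  -0.    1.28 -0.09]
row [-0.04  0.01  0.17] [ 0.14 -6.2  -0.09]
```

Request:
move_arm(moves=[[0, 0, 0, 0, -1, 0, 0], [0, 0, 0, 0, -3, 0, 0], [0, 0, 0, -5, -6, 0, 0], [0, 0, 0, -10, -6, 0, 0], [0, 0, 0, -15, -6, 0, 0], [0, 0, 0, -19, -6, 0, 0], [0, 0, 0, -19, -6, 0, 0]])

```text
clock: 12.25
eef_pos: [0.5765, -0.0694, 0.2886]
orientation: [[0.013, 0.012, 1.0], [-0.004, 1.0, -0.012], [-1.0, -0.004, 0.013]]
ft_force: [0.1, -0.2, 1.2]
grip_width: 0.0006
```

```bash
python3 - <<'E'
from h import *
go([0,0,.26],90)
from station import *
im=grab_frame("top")[:,:,::-1]
c=im[125:265,195:335]; cv2.imwrite("pics/top9c.png",cv2.resize(c,None,fx=4.2,fy=4.2,interpolation=cv2.INTER_CUBIC))
E
```

```text
t 12.25 jig [ 0.0043 -0.1578  0.2886] F [ 0.09 -0.23  1.24] q [-0.21  0.05  1.45 -0.    1.63 -0.19]
row [-90.02   0.42   0.8 ] [ 2.78 15.79 -0.47]
```

View pics/top9c.png

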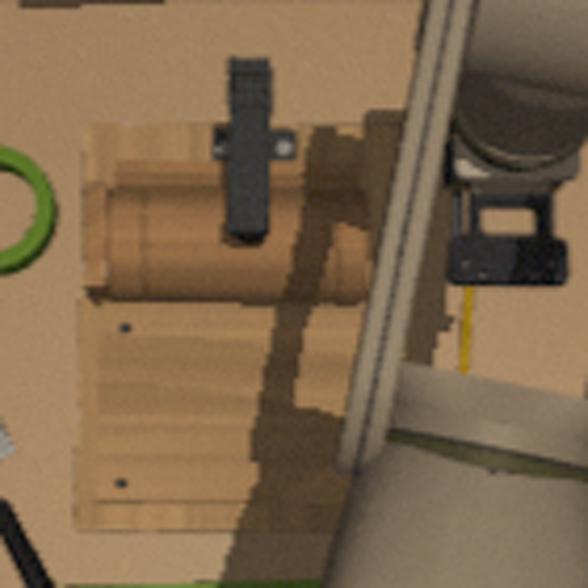

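Request:
move_arm(moves=[[-8, 0, 0, 0, 2, 0, 0], [-17, 0, 0, 0, 5, 0, 0], [-26, 0, 0, 0.5, 9, -0.5, 0], [-34, 0, 0, 1, 13, -0.5, 0], [-43, 0, 0, 1.5, 15.8, -0.5, 0], [-51, 0.4, 0.8, 2, 15.8, -0.5, 0], [-60, 0.4, 0.8, 2.5, 15.8, -0.5, 0], [-68, 0.4, 0.8, 2.8, 15.8, -0.5, 0], [-77, 0.4, 0.8, 2.8, 15.8, -0.5, 0], [-85, 0.4, 0.8, 2.8, 15.8, -0.5, 0]])

```text
clock: 13.3
eef_pos: [0.5714, 0.0892, 0.2533]
orientation: [[-0.008, -0.996, 0.093], [0.002, 0.093, 0.996], [-1.0, 0.009, 0.002]]
ft_force: [-0.6, 0.9, -0.8]
grip_width: 0.0004
```

```bash
python3 - <<'E'
from h import *
go([0,0,.225],90)
E
```

```text
t 13.3 jig [-0.0027  0.0007  0.2533] F [-0.58  0.89 -0.85] q [ 0.06  0.07  1.49  0.    1.59 -1.41]
row [-4.63  0.11 -0.49] [ 2.82 -0.29 -0.05]
```

Request:
move_arm(moves=[[-4.6, 0, -0.5, 1, -0.3, 0, 0], [-4.6, 0, -0.5, 2, -0.3, 0, 0], [-4.6, 0, -0.5, 2.8, -0.3, 0, 0], [-4.6, 0, -0.5, 2.8, -0.3, 0, 0], [-4.6, 0, -0.5, 2.8, -0.3, 0, 0]])

```text
clock: 13.8
eef_pos: [0.5739, 0.089, 0.2248]
orientation: [[-0.001, -1.0, 0.014], [0.002, 0.014, 1.0], [-1.0, 0.001, 0.002]]
ft_force: [1.3, -0.9, 0.2]
grip_width: 0.0004
```

```bash
python3 - <<'E'
from h import *
go([0,0,.2],90)
E
```

```text
t 13.8 jig [-2.000e-04  5.000e-04  2.248e-01] F [ 1.25 -0.86  0.2 ] q [ 0.06  0.08  1.53  0.    1.53 -1.49]
row [-0.1   0.11 -0.04] [ 2.48 -0.03 -0.06]
```

Request:
move_arm(moves=[[0, 0, 0, 0.3, 0, 0, 0], [0, 0, 0, 0.6, 0, 0, 0], [0, 0, 0, 0.9, 0, 0, 0], [0, 0, 0, 1.2, 0, 0, 0], [0, 0, 0, 1.5, 0, 0, 0], [0, 0, 0, 1.8, 0, 0, 0], [0, 0, 0, 2.1, 0, 0, 0], [0, 0, 0, 2.4, 0, 0, 0], [0, 0, 0, 2.7, 0, 0, 0], [0, 0, 0, 3.0, 0, 0, 0]])

```text
clock: 14.8
eef_pos: [0.5738, 0.0891, 0.1954]
orientation: [[-0.0, -1.0, 0.014], [0.002, 0.014, 1.0], [-1.0, 0.0, 0.002]]
ft_force: [-2.7, -0.8, 5.7]
grip_width: 0.0005
```

Request:
move_arm(moves=[[0, 0, 0, 0.3, 0, 0, 0], [0, 0, 0, 0.6, 0, 0, 0], [0, 0, 0, 0.9, 0, 0, 0], [0, 0, 0, 1.2, 0, 0, 0], [0, 0, 0, 1.4, 0, 0, 0]])

```text
clock: 15.3
eef_pos: [0.5739, 0.0891, 0.1819]
orientation: [[0.0, -1.0, 0.014], [0.002, 0.014, 1.0], [-1.0, 0.0, 0.002]]
ft_force: [-3.2, -1.1, 5.8]
grip_width: 0.0006
```

Request:
move_arm(moves=[[0, 0, 0, 0.1, 0, 0, 0], [0, 0, 0, 0.2, 0, 0, 0], [0, 0, 0, 0.3, 0, 0, 0], [0, 0, 0, 0.4, 0, 0, 0], [0, 0, 0, 0.5, 0, 0, 0], [0, 0, 0, 0.6, 0, 0, 0]])

```text
clock: 15.9
eef_pos: [0.5739, 0.0891, 0.1766]
orientation: [[0.0, -1.0, 0.014], [0.002, 0.014, 1.0], [-1.0, -0.0, 0.002]]
ft_force: [-2.8, -0.1, 5.9]
grip_width: 0.0007
```

Request:
move_arm(moves=[[0, 0, 0, 0.1, 0, 0, 0]])

```text
clock: 16.0
eef_pos: [0.5739, 0.0891, 0.1762]
orientation: [[0.001, -1.0, 0.014], [0.002, 0.014, 1.0], [-1.0, -0.001, 0.002]]
ft_force: [-2.8, -0.3, 5.7]
grip_width: 0.0005
```

Request:
move_arm(moves=[[0, 0, 0, 0.1, 0, 0, 0]])

```text
clock: 16.1
eef_pos: [0.5739, 0.0891, 0.1759]
orientation: [[0.001, -1.0, 0.014], [0.002, 0.014, 1.0], [-1.0, -0.001, 0.002]]
ft_force: [-3.1, 0.0, 5.2]
grip_width: 0.0006
```

Request:
move_arm(moves=[[0, 0, 0, 0.1, 0, 0, 0], [0, 0, 0, 0.2, 0, 0, 0]])

```text
clock: 16.3
eef_pos: [0.5739, 0.0891, 0.1747]
orientation: [[0.001, -1.0, 0.014], [0.002, 0.014, 1.0], [-1.0, -0.001, 0.002]]
ft_force: [-4.1, -1.2, 5.4]
grip_width: 0.0004
```

Request:
move_arm(moves=[[0, 0, 0, 0.1, 0, 0, 0], [0, 0, 0, 0.2, 0, 0, 0]])

```text
clock: 16.5
eef_pos: [0.5739, 0.0891, 0.1734]
orientation: [[0.002, -1.0, 0.014], [0.002, 0.014, 1.0], [-1.0, -0.001, 0.002]]
ft_force: [-3.4, -0.5, 6.0]
grip_width: 0.0003
```

Request:
move_arm(moves=[[0, 0, 0, 0.1, 0, 0, 0], [0, 0, 0, 0.2, 0, 0, 0]])

```text
clock: 16.7
eef_pos: [0.5738, 0.0891, 0.1722]
orientation: [[0.002, -1.0, 0.014], [0.002, 0.014, 1.0], [-1.0, -0.002, 0.002]]
ft_force: [-2.9, -1.2, 6.2]
grip_width: 0.0005
```

Request:
move_arm(moves=[[0, 0, 0, 0.1, 0, 0, 0], [0, 0, 0, 0.2, 0, 0, 0]])

```text
clock: 16.9
eef_pos: [0.5738, 0.0891, 0.1709]
orientation: [[0.002, -1.0, 0.014], [0.002, 0.014, 1.0], [-1.0, -0.002, 0.002]]
ft_force: [-3.3, -1.2, 4.7]
grip_width: 0.0005
```

Request:
move_arm(moves=[[0, 0, 0, 0.1, 0, 0, 0], [0, 0, 0, 0.2, 0, 0, 0]])

```text
clock: 17.1
eef_pos: [0.5739, 0.0891, 0.1698]
orientation: [[0.003, -1.0, 0.014], [0.002, 0.014, 1.0], [-1.0, -0.003, 0.002]]
ft_force: [-4.0, -0.8, 7.9]
grip_width: 0.0004
```

Request:
move_arm(moves=[[0, 0, 0, 0.1, 0, 0, 0]])

```text
clock: 17.2
eef_pos: [0.5738, 0.0891, 0.1697]
orientation: [[0.003, -1.0, 0.013], [0.002, 0.014, 1.0], [-1.0, -0.003, 0.002]]
ft_force: [-4.1, -0.2, 7.8]
grip_width: 0.0009
```

Request:
move_arm(moves=[[0, 0, 0, 0.15, 0, 0, 0], [0, 0, 0, 0.15, 0, 0, 0]])

```text
clock: 17.4
eef_pos: [0.5739, 0.0891, 0.1694]
orientation: [[0.003, -1.0, 0.013], [0.002, 0.014, 1.0], [-1.0, -0.003, 0.002]]
ft_force: [-4.7, 0.1, 9.3]
grip_width: 0.0004
```

Request:
move_arm(moves=[[0, 0, 0, 0.2, 0, 0, 0], [0, 0, 0, 0.2, 0, 0, 0]])

```text
clock: 17.6
eef_pos: [0.5739, 0.0891, 0.1689]
orientation: [[0.004, -1.0, 0.013], [0.001, 0.013, 1.0], [-1.0, -0.004, 0.002]]
ft_force: [-5.5, -0.7, 10.2]
grip_width: 0.0006
```

Request:
move_arm(moves=[[0, 0, 0, 0.25, 0, 0, 0], [0, 0, 0, 0.3, 0, 0, 0]])

```text
clock: 17.8
eef_pos: [0.574, 0.0891, 0.1682]
orientation: [[0.005, -1.0, 0.013], [0.001, 0.013, 1.0], [-1.0, -0.005, 0.001]]
ft_force: [-10.4, -1.0, 17.4]
grip_width: 0.0002
```

Request:
move_arm(moves=[[0, 0, 0, 0.23, 0, 0, 0], [0, 0, 0, 0.23, 0, 0, 0], [0, 0, 0, 0.23, 0, 0, 0]])

```text
clock: 18.1
eef_pos: [0.574, 0.0891, 0.1682]
orientation: [[0.006, -1.0, 0.013], [0.001, 0.013, 1.0], [-1.0, -0.006, 0.001]]
ft_force: [-9.5, -1.7, 15.6]
grip_width: 0.0003
```

Request:
move_arm(moves=[[0, 0, 0, 0.27, 0, 0, 0], [0, 0, 0, 0.27, 0, 0, 0], [0, 0, 0, 0.27, 0, 0, 0]])

```text
clock: 18.4
eef_pos: [0.5739, 0.0891, 0.168]
orientation: [[0.006, -1.0, 0.013], [0.001, 0.013, 1.0], [-1.0, -0.006, 0.001]]
ft_force: [-10.7, -0.3, 16.6]
grip_width: 0.0003
```

Request:
move_arm(moves=[[0, 0, 0, 0, 0, 0, 0], [0, 0, 0, -0.5, 0, 0, 0], [0, 0, 0, -1.5, 0, 0, 0], [0, 0, 0, -4, 0, 0, 0], [0, 0, 0, -8, 0, 0, 0], [0, 0, 0, -12, 1, 0, 0], [0, 0, 0, -14, 5, 0, 0], [0, 0, 0, -14, 10, 0, 0], [0, 0, 0, -14, 15, 0, 0], [0, 0, 0, -14, 15, 0, 0]])

```text
clock: 19.4
eef_pos: [0.4185, 0.0911, 0.3078]
orientation: [[0.007, -1.0, 0.012], [0.002, 0.012, 1.0], [-1.0, -0.007, 0.002]]
ft_force: [0.9, 0.4, -0.3]
grip_width: 0.001
```

```bash
python3 - <<'E'
from h import *
go([-.2,0,.3],90)
from station import *
a=grab_frame("top")[:,:,::-1][125:265,195:335];b=grab_frame("scene")[:,:,::-1][150:270,200:350]
cv2.imwrite("pics/f1.png",cv2.resize(a,None,fx=4.2,fy=4.2,interpolation=cv2.INTER_CUBIC))
cv2.imwrite("pics/f2.png",cv2.resize(b,None,fx=5,fy=5,interpolation=cv2.INTER_CUBIC))
E
```

```text
t 19.4 jig [-0.1557  0.0007  0.3078] F [ 0.87  0.38 -0.26] q [ 0.09 -0.37  1.79  0.    1.72 -1.46]
row [-0.01  0.1   0.42] [ 0.75  4.44 -0.08]
```

View pics/f1.png

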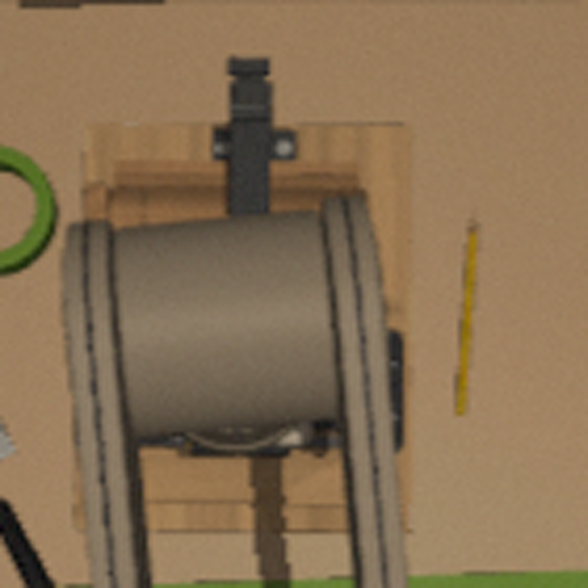

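View pics/f2.png

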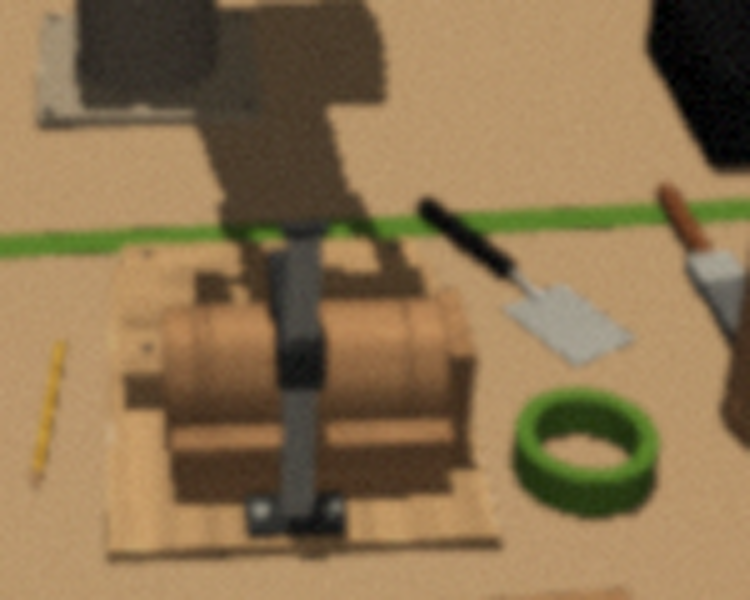

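The leg's end (px 450,330) is against the stop (px 460,330), the clamp head is down on the leg, and the robot is clear. I'm handing the job in.

```bash
python3 -c "
from station import order
print(order.sign_off())"
```

```text
the job is handed in; nothing more can be done
None
```

The leg is in the vee, against the end stop and clamped. I handed the job in at about 19.5 s of the 70 s allowed; sign-off gives no verdict.

- **Rolling in:** I pushed the leg off the loading board with the open fingers at about 5 N. It rolled into the vee by itself, and the scene picture showed it seated there.
- **Butting the stop:** I slid it along with about 5 N until it stopped moving, with a highest reading of about 8 N. The fingertip was then at y = -98 mm; I expected -97.5 mm.
- **Clamping:** The foot met the leg with the arm's top at about 170 mm. I pressed on to 168 mm, with 15.6 to 17.4 N on the arm, which puts 10 to 12 N on the leg. I then lifted the robot away.

**Last checks:** the scene picture shows the leg against the stop and the clamp head down. The putty knife, tape roll and pencil are where they were, the other loose items mostly out of frame, and the wrist force is about zero.

**Limits of these checks:**
- The force left on the leg after letting go is worked out from the push, not measured.
- In the last top picture the arm hid most of the leg, so the final alignment was judged from the scene view and from touch.
- While pressing, there was also about 10 N of sideways friction on the clamp arm, with no visible effect.

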